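# Press the maker's mark into a paddle strop and hold the press shut

### The arm

A 7-joint arm with a two-finger parallel gripper is mounted at the origin on the work surface. World frame = base frame: x ahead of the robot, y to its left, z up, the work surface at z = 0. Lengths are in m, angles in rad, forces in N, time in s.
With the tool pointing down it reaches from about 0.425 to 0.925 m from the base axis. Payload 6.8 kg.
Tool frame: the origin (TCP) lies at the very end of the fingers, on their centre line; the grasp point (between the pads) lies 19 mm behind it; z points along the fingers, y is the line along which they close (so a half turn about z gives the same grasp; the last joint's range is limited). The gripper opens to 85 mm and grips with 20 to 120 N. Pads are 22 mm wide; open, the fingers measure 114 mm over their backs; the gripper's body (76 mm by 85 mm) begins 54 mm behind the grasp point. The pads swing forward as they close: fully open they stand 13 mm farther back than shut.
Start: joints at [-1.451, 0.477, 0.022, 1.555, -0.011, 1.109, -0.083], TCP at [0.152, 0.658, 0.231] pointing down, gripper open.
Joint ranges: [-2.96, 2.96], [-0.34, 2.1], [-1.41, 1.46], [0.24, 2.44], [-1.37, 4.51], [0.17, 1.92], [-2.96, 2.96]. Speed limits (rad/s): [2.39, 2.39, 3.14, 3.14, 3.14, 3.14, 3.14].

### API

Orientations are given as a unit quaternion [w, x, y, z].
In Python, from cell import env gives the robot as it stands.
- The arm moves only by the shell command python3 -m jog 'ROWS'. ROWS is a JSON object of lists of equal length, an entry for each row: "twist": the turn, a rotation vector about the world's x, y, z in rad, a list of three; "travel": the shift along the world's x, y, z in m, a list of three; "fingers": the finger opening in m, from 0 to 0.0854. A call has 1 to 10 rows; each row shifts and turns the commanded pose from where the row before left it; what a row does not reach is not made up. A row lasts 1/12 s, in which the tool goes at most 41.7 mm and 7.16 degrees, less where a joint would pass 70% of its speed; a pose out of reach is approached as far as the arm can. A call with a gripper value outside its range is refused whole. The fingers move at their own pace and stop on an object; the grip force is fixed at half the most. Time passes only in rows, so rows that do not move let the fingers close. It gives the time, the measured TCP pose, the force and the opening at its end, in the units of the state.
- env.get_state(): the state, without advancing time (a new reading comes with each control period).
- env.capture(name): name is "scene" or "top" or "wrist"; returns a dict with "img" (420x560x3 uint8, red, green, blue), "camera_matrix" (3x3 intrinsics, pixels), "k1" (the pictures are not rectified: a ray, as slopes to the right and down, at radius r is drawn at 1 + k1 r^2 times it, then the intrinsics apply), "extrinsics" (4x4, takes a point from camera to world coordinates). Camera axes: x right, y up, looking along -z (the intrinsics and any distortion apply to the point x, -y, -z); pixel columns grow to the right and rows downward; lengths in m; the calibration is good to about 2 mm. A picture is of the moment at which its call begins. There is no depth.
- env.hand_in(): hands the job in, once; it reports no verdict.
Trained networks look in a picture, given as the dict that the camera call returned (one of the last four; its "shot" number tells which), for a name from the list of things; names that differ only in an ending like _2 or _b are one class to them, and where a whole thing is asked for, a point or a joint stands for the part that bears it (a point fixed in the world has none). Each returns a list of dicts, best first, with "score" (0 to 1); they miss things now and then, are a little off and sometimes report something else, mostly with a low value. They report only what shows in the picture. A call takes as long as a camera call.
- env.spot_in(picture, thing): "location" ([x, y, z] in m, in world coordinates, good to about 4 mm: the middle of the surface that is visible of it).
- env.landmark_of(picture, thing): "location" ([x, y, z] in m, in world coordinates, good to about 4 mm: a listed point, or the origin of a listed thing).
The state is a dict: "clock": time; "joints": joint angles; "qd": joint speeds; "tau": joint torques, N m; "tool_pos": TCP position; "eef_rot": TCP orientation; "ft_force": force on the tool from outside, world axes, zero at the start; "ft_torque": the same for the moment, N m; "opening": finger opening in m.
Only numpy, scipy, OpenCV 4.12 (cv2) and the standard library are available. Lean on these libraries where they do the work, as an engineer would, in place of code of your own. Each camera call takes 0.05 s, during which the arm holds its last target. There are 200 camera calls.

### The job

Lay the paddle strop (the one with a handle) on the stamping press bed, leather up and handle towards the open front, with its toe against the back stop and its edge along the side rail, and let go of it. Then pull the press lever by its hand grip until the stamp bears on the leather, and hold it there with a firm, steady pull of about 15 N at the grip; finish while still holding, for if you let go the lever springs back up. Leave the other things on the bench where they are.

Things in the scene. Friction and masses are not known exactly. Their poses are not given: they have to be found in the camera images.
- paddle_handle (a point): centre (half-way up) of the handle of the paddle strop, a loose wooden paddle 240 mm long, about 150 g, lying leather up. x axis along it towards the toe, z up. Handle: flat bar 100 mm long (50 mm either way from here), 28 mm wide, 16 mm thick, its underside flush with the blade's, 8 mm below this point. Mass centre about 90 mm ahead (in the blade)
- paddle_toe (a point): middle of the lower edge of the paddle's toe (blunt end of the blade), 190 mm ahead of the handle centre; same axes. The blade runs 140 mm back from here, 50 mm wide, 20 mm thick: 16 of wood and 4 of leather on top
- bed (a point): point on the press bed (flat steel, 45 mm above the table) right under the middle of the stamp. x: from the open front of the press to its column at the back; y to its left; z up. The bed is 100 mm wide and runs from 105 mm in front of here to 39 mm behind. The press is bolted down, its place and yaw vary
- back_stop (a point): middle of the back stop's foot on the bed, on its front face: 30 mm behind bed (same axes). Stop and side rail are 12 mm high; the stop's face reaches from y = -28 to +26 mm; the rail is on the left, its face 26 mm from the centre line, from 85 mm before the stop up to it. Seated, the toe is here, the paddle in line with x (1 mm spare at the rail), the handle out over the front edge
- stamp: brass stamp under the ram, 32 mm wide (y), 22 mm deep (x); origin at the centre of its lower face, at rest 44 mm above the bed, 24 mm above the leather of a seated paddle. It goes straight down 22 mm per rad of lever. The press head over it is 54 mm wide, front 36 mm ahead of the stamp's centre, from 87 to 167 mm over the bed; the ram (22 mm square) stands up to 230 mm over the bed
- lever (a joint): lever angle (rad): 0 at rest (up), grows as the grip is pulled forward and down, at most 1.45. The stamp meets the leather at about 1.09. A spring pulls it back to 0: at the grip about 1.5 N along the arc at first, 3 N just before the stamp lands. Past that the pull reaches the stamp about eightfold (15 N at the grip: about 90 N), and the leather yields a little
- grip (a point): centre of the lever's hand grip, a black bar 26 mm thick and 80 mm long that sticks out sideways to the press's right from the lever's end, level, along the press's y, and revolves freely on its spindle. It is 180 mm from the pivot. The lever is a 14 mm rod, 55 mm to the left of this point; at rest it leans 0.30 rad forward (to the open front) of upright; about 11 degrees above level when the stamp lands
- lever_pivot (a point): point on the pivot axis of the lever, beside the grip, in the plane in which the grip's centre swings: 172 mm above the table, 25 mm behind and 117 mm to the right of the stamp's centre line. The axis is this point's y (to the press's left); the open front is its -x. The grip is at 0.30 + lever angle from upright, 180 mm away
- block_strop: bystander: rectangular strop without handle, 200 x 62 x 22 mm, lying; origin under its centre
- skiving_knife: bystander: wooden-handled skiving knife, 200 mm long, 22 mm high, lying near the front of the mat; origin under its middle
- thread_spool: bystander: thread spool, 38 mm in diameter, 32 mm high; origin under its centre
- dressing_jar: bystander: jar 64 mm in diameter, 75 mm high; origin under its centre
- rivet_tin: bystander: tin 72 mm in diameter, 45 mm high; origin under its centre
- maul: bystander: maul standing on its head, 68 mm in diameter, 200 mm high; origin under its centre

How it is judged:
On the way, in this order (a step that is already met when the one before it is completed fails the run):
1. the paddle lies on the bed against the back stop and along the rail, let go, with the lever still up (x of paddle_toe in the frame of bed between 0.023 and 0.035 m and y of paddle_toe in the frame of bed between -0.006 and 0.006 m and z of paddle_toe in the frame of bed between -0.004 and 0.004 m and angle between the x axis of paddle_toe and the x axis of bed, either way round below 0.1 rad and x of paddle_handle in the frame of bed below -0.1 m and angle between paddle_toe's own z axis and vertical below 0.06 rad and contact force between each of the arm, the fingers and paddle below 0.1 N and value of joint lever below 0.6 rad), for 0.2 s.
2. the lever has brought the stamp down firmly on the leather (contact force between stamp and paddle above 35 N), for 0.2 s.
At the end, for the whole second after the job is handed in: Robot still holding the lever, steady: stamp on the leather with 40 to 160 N (about 8 to 22 N at the grip). Paddle flat on the bed, not touched by the robot, handle to the front, toe within 7 mm of the back stop, centred within 6 mm sideways, square within 0.10 rad (x of paddle_toe in the frame of bed between 0.023 and 0.035 m and y of paddle_toe in the frame of bed between -0.006 and 0.006 m and z of paddle_toe in the frame of bed between -0.004 and 0.004 m and angle between the x axis of paddle_toe and the x axis of bed, either way round below 0.1 rad and x of paddle_handle in the frame of bed below -0.1 m and angle between paddle_toe's own z axis and vertical below 0.06 rad and contact force between stamp and paddle between 40 and 160 N and value of joint lever above 0.95 rad and velocity of joint lever between -0.1 and 0.1 rad/s and contact force between any of the fingers, the arm and lever above 3 N and contact force between each of the fingers, the arm and paddle below 0.1 N); the arm keeps its last pose, push and grip.
It fails at once if another thing on the bench was disturbed (moved over 30 mm) (distance of any of block_strop, skiving_knife, thread_spool, dressing_jar, rivet_tin, maul from where it was at the start of the episode above 0.03 m).
It also fails if it takes over 64 s, if anything falls off the work surface, if the arm or the gripper's body presses on something with over 40 N, if the wrist force passes 120 N, or if a joint passes its speed limit or range.

## Working session

There is one attempt and no reset: what is moved stays moved. The work goes in short steps, Python scripts to look and compute and a shell command to move; the robot and the scene stay as the last step left them, time stands still between calls to the robot, and variables do not carry over. Pictures are saved under pics/ and viewed, on a budget of 10 in all, crops included, one or two more only if the job needs it, and the job is handed in when it is done.

```bash
mkdir -p pics; cat > h.py <<'E'
from cell import env
import numpy as np, cv2
def look(cam,name=None,things=(),lm=True):
    p=env.capture(cam)
    if name: cv2.imwrite(f'pics/{name}.png',p['img'][:,:,::-1])
    for t in things:
        for f,n in ((env.landmark_of,'lm'),(env.spot_in,'sp')):
            if n=='sp' and lm: continue
            try: r=f(p,t)
            except Exception as e: print(t,n,e); continue
            print(cam,t,n,[(np.round(d['location'],4).tolist(),round(d['score'],2)) for d in r[:2]])
    return p
E
python3 - <<'E'
from h import *
s=env.get_state(); print(s)
T=['paddle_handle','paddle_toe','bed','back_stop','stamp','grip','lever_pivot','block_strop','skiving_knife','thread_spool','dressing_jar','rivet_tin','maul']
a=look('scene','s0',T); b=look('top','t0',T)
E
```

```text
{'clock': 0.0, 'joints': array([-1.45108585,  0.47779919,  0.02236639,  1.55649075, -0.01150405,
        1.10926449, -0.08304294]), 'qd': array([-0.00172379, -0.00145889,  0.00061419,  0.00044265, -0.00077829,
       -0.00063426,  0.00012281]), 'tau': array([-5.42236339e-04, -5.96447182e+01,  1.60788082e+00, -2.81203097e+01,
        1.25272895e-02,  9.18618782e-03, -1.37585388e-05]), 'tool_pos': array([0.15234023, 0.65696693, 0.23031024]), 'eef_rot': array([-3.17446539e-05,  1.13632829e-01,  9.93522390e-01, -9.16068795e-04]), 'ft_force': array([-0.67809915, -0.3838247 ,  0.00529171]), 'ft_torque': array([-0.01952227,  0.04141577, -0.00985677]), 'opening': 0.0851966117605322}
scene paddle_handle lm [([0.4698, 0.325, 0.0074], 0.59)]
scene paddle_toe lm [([0.6466, 0.2632, -0.0023], 0.75)]
scene bed lm [([0.6907, 0.0169, 0.0482], 0.87)]
scene back_stop lm [([0.7163, 0.0176, 0.0439], 0.61)]
scene stamp lm []
scene grip lm []
scene lever_pivot lm [([0.7057, -0.0955, 0.1702], 0.57), ([0.5433, -0.3201, -0.0028], 0.36)]
scene block_strop lm [([0.5455, -0.318, -0.0022], 0.85)]
scene skiving_kn
[... 380 characters left out ...]
dle lm [([0.4647, 0.3237, 0.0058], 0.61)]
top paddle_toe lm [([0.6457, 0.2574, -0.0032], 0.66), ([0.7558, 0.2315, 0.0022], 0.63)]
top bed lm [([0.6902, 0.0193, 0.0484], 0.89)]
top back_stop lm [([0.7229, 0.0144, 0.0456], 0.92), ([0.6887, 0.0193, 0.0469], 0.64)]
top stamp lm [([0.6859, 0.0191, 0.0883], 0.5)]
top grip lm [([0.6455, -0.0938, 0.3443], 0.8)]
top lever_pivot lm []
top block_strop lm [([0.54, -0.3198, -0.0055], 0.93)]
top skiving_knife lm [([0.442, 0.0968, 0.0012], 0.93)]
top thread_spool lm [([0.4634, -0.1354, -0.0033], 0.51)]
top dressing_jar lm [([0.7571, 0.2352, 0.0007], 0.88)]
top rivet_tin lm [([0.7652, -0.2537, 0.0026], 0.97)]
top maul lm [([0.6407, -0.4439, -0.0004], 0.77)]
```

View pics/s0.png

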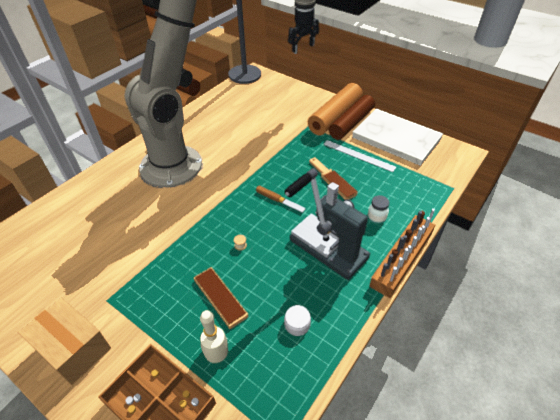

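View pics/t0.png

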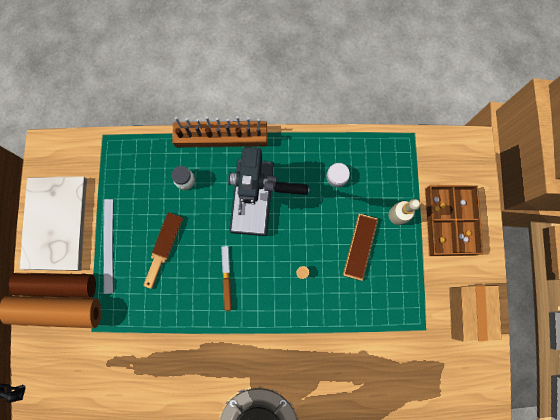

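The pictures show the press at top-view pixel (252,190) with its open front towards the robot (down). The paddle is at (165,250), and the knife (227,278) and spool (303,272) lie in front of the press. Next I move over the paddle handle and refine the press yaw from the top picture.

```bash
python3 -m jog '{"twist":[[0,0,-0.0122],[0,0,-0.0122],[0,0,-0.0122],[0,0,-0.0122],[0,0,-0.0122],[0,0,-0.0122],[0,0,-0.0122],[0,0,-0.0122],[0,0,-0.0122],[0,0,-0.0122]],"travel":[[0.0232,-0.023,0],[0.0232,-0.023,0],[0.0232,-0.023,0],[0.0232,-0.023,0],[0.0232,-0.023,0],[0.0232,-0.023,0],[0.0232,-0.023,0],[0.0232,-0.023,0],[0.0232,-0.023,0],[0.0232,-0.023,0]],"fingers":[0.085,0.085,0.085,0.085,0.085,0.085,0.085,0.085,0.085,0.085]}'
python3 -m jog '{"twist":[[0,0,0],[0,0,0],[0,0,0],[0,0,0],[0,0,0],[0,0,0],[0,0,0]],"travel":[[0.0232,-0.023,0],[0.0232,-0.023,0],[0.0232,-0.023,0],[0.0232,-0.023,0],[0.0232,-0.023,0],[0,0,0],[0,0,0]],"fingers":[0.085,0.085,0.085,0.085,0.085,0.085,0.085]}'
python3 - <<'E'
from h import *
print(env.get_state()['ft_force'])
look('wrist','w1',['paddle_handle','paddle_toe','bed','back_stop'])
for i in range(2): look('top','t1',['paddle_handle','paddle_toe','bed','back_stop','grip','lever_pivot'])
look('scene',None,['paddle_handle','paddle_toe','bed','back_stop','grip','lever_pivot'])
p=env.capture('top'); print(p['camera_matrix'],p['k1'],p['extrinsics'])
im=cv2.cvtColor(p['img'],cv2.COLOR_RGB2BGR)
cv2.imwrite('pics/t1c.png',cv2.resize(im[140:250,200:330],None,fx=6,fy=5,interpolation=cv2.INTER_CUBIC))
E
```

```text
clock: 2.23
tool_pos: [0.3854, 0.4264, 0.2316]
eef_rot: [0.0, 0.174, 0.985, 0.0]
ft_force: [1.1, 1.3, -0.3]
opening: 0.0852
clock: 2.82
tool_pos: [0.5021, 0.3103, 0.2314]
eef_rot: [0.0, 0.176, 0.984, -0.0]
ft_force: [-0.1, 0.1, -0.3]
opening: 0.0852
[-0.12416735  0.14839665 -0.27244098]
wrist paddle_handle lm [([0.4705, 0.3259, 0.0034], 0.81)]
wrist paddle_toe lm [([0.6481, 0.2577, 0.0026], 0.86)]
wrist bed lm [([0.6894, 0.0167, 0.0463], 0.72)]
wrist back_stop lm [([0.7204, 0.0225, 0.0433], 0.84)]
top paddle_handle lm [([0.4648, 0.321, 0.0079], 0.96), ([0.6475, 0.2578, 0.0009], 0.44)]
top paddle_toe lm [([0.6462, 0.2564, -0.0012], 0.81)]
top bed lm [([0.6933, 0.0189, 0.0456], 0.7)]
top back_stop lm [([0.7231, 0.0129, 0.0453], 0.89)]
top grip lm [([0.6486, -0.0931, 0.3447], 0.62)]
top lever_pivot lm []
top paddle_handle lm [([0.4655, 0.3209, 0.0064], 0.83)]
top paddle_toe lm [([0.6427, 0.2558, -0.001], 0.91)]
top bed lm [([0.6938, 0.0189, 0.0487], 0.58)]
top back_stop lm [([0.721, 0.0155, 0.0469], 0.61), ([0.4635, 0.3216, 0.0081], 0.23)]
top grip lm [([0.6504, -0.0941, 0.344], 0.65)]
top lever_pivot lm [([0.4448, 0.0958, -0.0023], 0.5)]
scene paddle_handle lm [([0.4678, 0.322, 0.0092], 0.94)]
scene paddle_toe lm [([0.6466, 0.2622, -0.0009], 0.65)]
scene bed lm [([0.6893, 0.0171, 0.0463], 0.59), ([0.646, -0.445, -0.0003], 0.32)]
scene back_stop lm [([0.7179, 0.017, 0.0463], 0.8)]
scene grip lm [([0.6544, -0.0939, 0.3435], 0.64)]
scene lever_pivot lm [([0.706, -0.097, 0.1715], 0.68)]
[[462.63017108   0.         280.62385617]
 [  0.         462.63017108 210.68683506]
 [  0.           0.           1.        ]] -0.1570713672567341 [[-0.00882625  0.9840157  -0.17786287  0.39706267]
 [-0.99989453 -0.00663338  0.01291988 -0.05399984]
 [ 0.01153353  0.17795814  0.98397047  1.43151425]
 [ 0.          0.          0.          1.        ]]
```

View pics/w1.png

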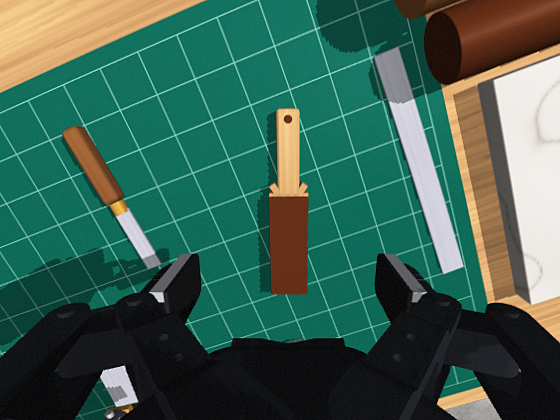

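View pics/t1c.png

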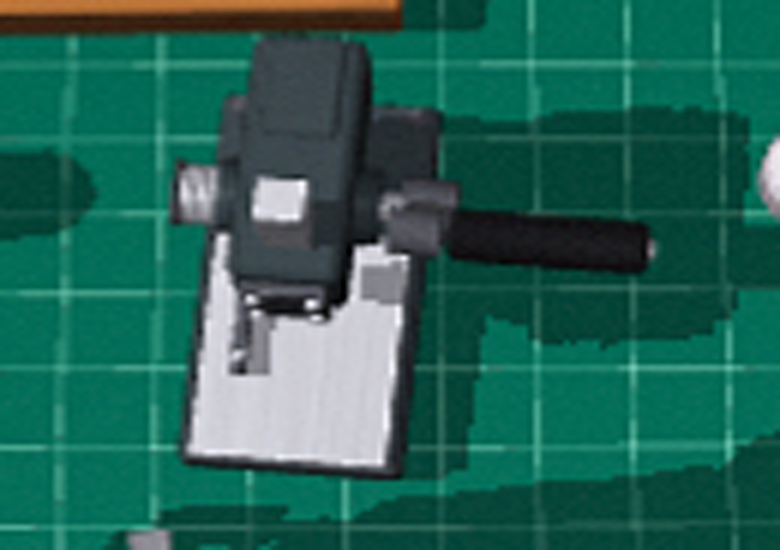

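The wrist picture shows the handle centre near (288,150) and the toe edge at (271..308,293). The top crop shows the bed's front corners at full-image (231.2,232) and (265.3,234), with no signs of anything on the bed. I turn these into world positions.

```bash
cat >> h.py <<'E'
def ray(p,px,z):
    K=p['camera_matrix'];k=p['k1'];E=p['extrinsics']
    u=cv2.undistortPoints(np.array(px,float).reshape(-1,1,2),K,np.array([k,0,0,0.])).reshape(-1,2)
    d=np.c_[u[:,0],-u[:,1],-np.ones(len(u))]@E[:3,:3].T; o=E[:3,3]
    return o+d*((z-o[2])/d[:,2])[:,None]
E
python3 - <<'E'
from h import *
p=env.capture('top'); q=env.capture('wrist')
c=ray(p,[(231.2,232),(265.3,234),(235.8,188),(270.8,193)],0.045);print(c.round(4))
f=c[1]-c[0];print('yaw front',np.degrees(np.arctan2(f[0],-f[1])),'width',np.linalg.norm(f))
for a,b in((0,2),(1,3)):
    e=c[b]-c[a];print('yaw side',np.degrees(np.arctan2(e[1],e[0])))
b=ray(q,[(271,293.5),(308,294.5),(269,195),(309,196)],0.02);h=ray(q,[(278,109),(299,109)],0.016)
print(b.round(4),h.round(4))
m=b[:2].mean(0)-h.mean(0);print(np.degrees(np.arctan2(m[1],m[0])),np.linalg.norm(m[:2]))
E
```

```text
[[ 0.5832  0.0778  0.045 ]
 [ 0.5765 -0.0253  0.045 ]
 [ 0.7195  0.065   0.045 ]
 [ 0.703  -0.0426  0.045 ]]
yaw front -3.736900171349115 width 0.10333462482942772
yaw side -5.356538144504502
yaw side -7.761927787119751
[[0.6344 0.2395 0.02  ]
 [0.653  0.2863 0.02  ]
 [0.5055 0.286  0.02  ]
 [0.5235 0.332  0.02  ]] [[0.4145 0.3317 0.016 ]
 [0.4228 0.3545 0.016 ]]
-19.62018686262487 0.2389175240034283
```

```bash
python3 -m jog '{"twist":[[0,0,0],[0,0,0],[0,0,0],[0,0,0],[0,0,0],[0,0,0],[0,0,0],[0,0,0],[0,0,0],[0,0,0]],"travel":[[-0.005,0.0023,-0.0275],[-0.005,0.0023,-0.0275],[-0.005,0.0023,-0.0275],[0,0,-0.0275],[0,0,-0.0275],[0,0,-0.0275],[0,0,-0.0275],[0,0,-0.02],[0,0,-0.01],[0,0,-0.0055]],"fingers":[0.06,0.06,0.06,0.06,0.06,0.06,0.06,0.06,0.06,0.06]}'
python3 -m jog '{"twist":[[0,0,0],[0,0,0],[0,0,0],[0,0,0],[0,0,0],[0,0,0],[0,0,0],[0,0,0]],"travel":[[0,0,0],[0,0,0],[0,0,0],[0,0,0],[0,0,0],[0,0,0],[0,0,0],[0,0,0]],"fingers":[0.06,0.01,0.01,0.01,0.01,0.01,0.01,0.01]}'
```

```text
clock: 5.1
tool_pos: [0.4848, 0.319, 0.0019]
eef_rot: [-0.001, 0.174, 0.985, -0.001]
ft_force: [0.1, 0.5, -0.6]
opening: 0.0596
clock: 5.77
tool_pos: [0.4864, 0.32, 0.005]
eef_rot: [0.001, 0.174, 0.985, 0.001]
ft_force: [-0.6, -1.6, 4.6]
opening: 0.0262
```

```bash
python3 -m jog '{"twist":[[0,0,0],[0,0,0],[0,0,0],[0,0,0],[0,0,0],[0,0,0],[0,0,0]],"travel":[[0,0,0.01],[0,0,0.03],[0,0,0.04],[0,0,0.04],[0,0,0.01],[0,0,0],[0,0,0]],"fingers":[0.01,0.01,0.01,0.01,0.01,0.01,0.01]}'
python3 -m jog '{"twist":[[0,0,0.02],[0,0,0.03],[0,0,0.03],[0,0,0.03],[0,0,0.03],[0,0,0.03],[0,0,0.03],[0,0,0.03],[0,0,0.025],[0,0,0]],"travel":[[-0.003,-0.018,0],[-0.005,-0.035,0],[-0.005,-0.035,0],[-0.005,-0.035,0],[-0.005,-0.035,0],[-0.004,-0.035,0],[-0.004,-0.035,0],[0,-0.03,0],[0,-0.02,0],[0,-0.003,0]],"fingers":[0.01,0.01,0.01,0.01,0.01,0.01,0.01,0.01,0.01,0.01]}'
python3 -m jog '{"twist":[[0,0,0],[0,0,0],[0,0,0]],"travel":[[0,0,0],[0,0,0],[0,0,0]],"fingers":[0.01,0.01,0.01]}'
python3 - <<'E'
from h import *
for c,n in(('wrist','w2'),('scene','s2'),('top',None)): look(c,n,['paddle_handle','paddle_toe','bed','back_stop','grip','stamp'])
a=cv2.imread('pics/w2.png');b=cv2.imread('pics/s2.png')
cv2.imwrite('pics/m2.png',np.hstack([cv2.resize(a,(400,300)),cv2.resize(b[150:300,200:400],(400,300))]))
E
```

```text
clock: 6.35
tool_pos: [0.4854, 0.3197, 0.1341]
eef_rot: [0.0, 0.174, 0.985, 0.001]
ft_force: [-0.7, 0.1, -1.5]
opening: 0.0265
clock: 7.18
tool_pos: [0.4522, 0.0338, 0.1316]
eef_rot: [-0.002, 0.05, 0.999, -0.001]
ft_force: [-0.4, 0.3, -2.0]
opening: 0.0266
clock: 7.43
tool_pos: [0.454, 0.0399, 0.1326]
eef_rot: [-0.001, 0.046, 0.999, 0.0]
ft_force: [-0.4, 0.9, -1.2]
opening: 0.026
wrist paddle_handle lm [([0.4349, 0.0417, 0.1321], 0.78)]
wrist paddle_toe lm []
wrist bed lm []
wrist back_stop lm []
wrist grip lm []
wrist stamp lm []
scene paddle_handle lm [([0.4358, 0.0404, 0.1362], 0.71)]
scene paddle_toe lm [([0.6263, 0.0234, 0.1268], 0.65), ([0.6516, -0.0891, 0.3423], 0.16)]
scene bed lm [([0.6881, 0.0195, 0.0477], 0.9)]
scene back_stop lm [([0.717, 0.0208, 0.046], 0.71)]
scene grip lm [([0.6521, -0.0936, 0.3477], 0.68)]
scene stamp lm [([0.4644, -0.1353, -0.0001], 0.38)]
top paddle_handle lm []
top paddle_toe lm [([0.6231, 0.0181, 0.1277], 0.76)]
top bed lm [([0.694, 0.0188, 0.049], 0.94)]
top back_stop lm [([0.7236, 0.0165, 0.047], 0.58)]
top grip lm [([0.6469, -0.0923, 0.3434], 0.93), ([0.6256, 0.0172, 0.1242], 0.53)]
top stamp lm [([0.6866, 0.0165, 0.089], 0.41)]
```

View pics/m2.png

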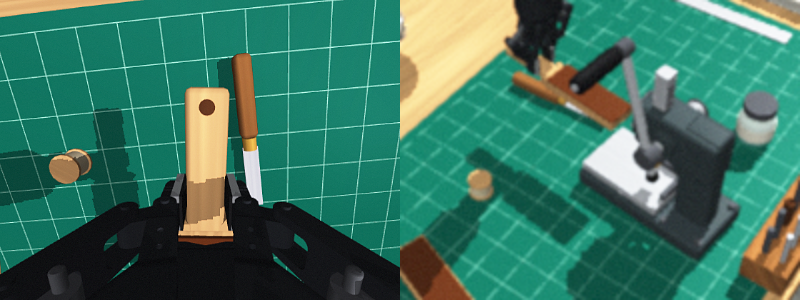

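The paddle is held level and aligned with the press. The left half of the picture shows the handle between the fingers, and the right half shows the toe just in front of the bed. Now I lower it and slide it in.

```bash
python3 -m jog '{"twist":[[0,0,0],[0,0,0],[0,0,0],[0,0,0],[0,0,0],[0,0,0],[0,0,0]],"travel":[[0,0,-0.015],[0,0,-0.02],[0,0,-0.02],[0,0,-0.015],[0,0,-0.008],[0,0,0],[0,0,0]],"fingers":[0.01,0.01,0.01,0.01,0.01,0.01,0.01]}'
python3 -m jog '{"twist":[[0,0,0],[0,0,0],[0,0,0],[0,0,0],[0,0,0],[0,0,0],[0,0,0],[0,0,0],[0,0,0],[0,0,0]],"travel":[[0.01,-0.0009,0],[0.01,-0.0009,0],[0.01,-0.0009,0],[0.01,-0.0009,0],[0.01,-0.0009,0],[0.01,-0.0009,0],[0.01,-0.0009,0],[0.006,-0.0005,0],[0.004,-0.0004,0],[0,0,0]],"fingers":[0.01,0.01,0.01,0.01,0.01,0.01,0.01,0.01,0.01,0.01]}'
python3 -m jog '{"twist":[[0,0,0],[0,0,0],[0,0,0]],"travel":[[0,0,0],[0,0,0],[0,0,0]],"fingers":[0.01,0.01,0.01]}'
```

```text
clock: 9.07
tool_pos: [0.4545, 0.0384, 0.0554]
eef_rot: [-0.0, 0.047, 0.999, -0.0]
ft_force: [0.1, 0.1, -0.7]
opening: 0.026
clock: 9.9
tool_pos: [0.5353, 0.0311, 0.0552]
eef_rot: [0.0, 0.048, 0.999, -0.0]
ft_force: [1.6, 1.4, -2.0]
opening: 0.0262
clock: 10.15
tool_pos: [0.5338, 0.0313, 0.0552]
eef_rot: [-0.0, 0.047, 0.999, -0.0]
ft_force: [0.4, 1.0, -1.3]
opening: 0.0264
```

```bash
python3 -m jog '{"twist":[[0,0,0],[0,0,0],[0,0,0],[0,0,0]],"travel":[[0.003,-0.0003,-0.002],[0.003,-0.0003,0],[0.003,-0.0003,0],[0,0,0]],"fingers":[0.01,0.01,0.01,0.01]}'
python3 -m jog '{"twist":[[0,0,0],[0,0,0],[0,0,0]],"travel":[[0.002,-0.0002,0],[0.002,-0.0002,0],[0,0,0]],"fingers":[0.01,0.01,0.01]}'
python3 -m jog '{"twist":[[0,0,0],[0,0,0]],"travel":[[0.003,-0.0003,0],[0,0,0]],"fingers":[0.01,0.01]}'
python3 - <<'E'
from h import *
for c in('scene','top','wrist','scene','top'): look(c,'s3' if c=='scene' else None,['paddle_handle','paddle_toe','bed'])
E
```

```text
clock: 10.48
tool_pos: [0.5444, 0.0303, 0.0534]
eef_rot: [0.0, 0.047, 0.999, 0.0]
ft_force: [-0.2, 0.5, -1.2]
opening: 0.0264
clock: 10.73
tool_pos: [0.548, 0.0299, 0.0534]
eef_rot: [0.0, 0.047, 0.999, 0.0]
ft_force: [0.7, -0.2, -0.2]
opening: 0.0267
clock: 10.9
tool_pos: [0.5498, 0.0296, 0.053]
eef_rot: [-0.001, 0.047, 0.999, -0.0]
ft_force: [-1.9, -0.5, -0.2]
opening: 0.0261
scene paddle_handle lm [([0.5312, 0.0329, 0.0572], 0.88)]
scene paddle_toe lm [([0.7216, 0.0125, 0.0469], 0.9)]
scene bed lm [([0.687, 0.0151, 0.0471], 0.86)]
top paddle_handle lm []
top paddle_toe lm [([0.7203, 0.0084, 0.0442], 0.54)]
top bed lm [([0.6918, 0.0221, 0.0476], 0.82)]
wrist paddle_handle lm [([0.5334, 0.0333, 0.0547], 0.56)]
wrist paddle_toe lm []
wrist bed lm []
scene paddle_handle lm [([0.529, 0.0328, 0.0553], 0.64), ([0.7664, -0.2549, 0.0028], 0.41)]
scene paddle_toe lm [([0.722, 0.0157, 0.0448], 0.72), ([0.6448, -0.4456, -0.0013], 0.17)]
scene bed lm [([0.6893, 0.0148, 0.0473], 0.93)]
top paddle_handle lm []
top paddle_toe lm [([0.7199, 0.01, 0.0468], 0.46)]
top bed lm [([0.6924, 0.0169, 0.0473], 0.77)]
```

```bash
python3 -m jog '{"twist":[[0,0,0],[0,0,0],[0,0,0]],"travel":[[0.002,-0.0002,-0.001],[0,0,0],[0,0,0]],"fingers":[0.01,0.01,0.01]}'
python3 -m jog '{"twist":[[0,0,0],[0,0,0],[0,0,0]],"travel":[[0.002,-0.0002,-0.001],[0,0,0],[0,0,0]],"fingers":[0.01,0.01,0.01]}'
```

```text
clock: 12.15
tool_pos: [0.5499, 0.0295, 0.0515]
eef_rot: [-0.002, 0.047, 0.999, -0.0]
ft_force: [-9.0, 0.2, 1.5]
opening: 0.0261
clock: 12.4
tool_pos: [0.5499, 0.0293, 0.05]
eef_rot: [-0.004, 0.047, 0.999, -0.0]
ft_force: [-13.6, -0.2, 2.0]
opening: 0.0265
```

```bash
python3 -m jog '{"twist":[[0,0,0],[0,0,0],[0,0,0]],"travel":[[-0.003,0.0003,0],[0,0.002,0],[0,0,0]],"fingers":[0.01,0.01,0.01]}'
python3 -m jog '{"twist":[[0,0,0],[0,0,0]],"travel":[[0,0.002,0],[0,0,0]],"fingers":[0.01,0.01]}'
python3 -m jog '{"twist":[[0,0,0],[0,0,0]],"travel":[[0,0.002,0],[0,0,0]],"fingers":[0.01,0.01]}'
python3 -c "
from h import *
print(env.get_state()['ft_torque'])"
```

```text
clock: 12.65
tool_pos: [0.5499, 0.031, 0.0509]
eef_rot: [-0.001, 0.048, 0.999, -0.0]
ft_force: [-7.4, -2.3, -0.3]
opening: 0.0263
clock: 12.82
tool_pos: [0.5502, 0.033, 0.0509]
eef_rot: [-0.001, 0.048, 0.999, -0.0]
ft_force: [-6.7, -1.8, -0.4]
opening: 0.0265
clock: 12.98
tool_pos: [0.5502, 0.0344, 0.0509]
eef_rot: [-0.001, 0.049, 0.999, -0.001]
ft_force: [-6.9, -3.1, -1.3]
opening: 0.0263
[-0.72339895  1.4184127  -0.50653602]
```

```bash
python3 - <<'E'
from h import *
for c in('scene','top','scene','top'): p=look(c,None,['paddle_handle','paddle_toe','bed','back_stop']); \
  (cv2.imwrite('pics/t4c.png',cv2.resize(p['img'][150:260,200:300,::-1],None,fx=6,fy=5,interpolation=cv2.INTER_CUBIC)) if c=='top' else cv2.imwrite('pics/s4c.png',cv2.resize(p['img'][180:280,270:380,::-1],None,fx=6,fy=5,interpolation=cv2.INTER_CUBIC)))
E
```

```text
scene paddle_handle lm [([0.5354, 0.0389, 0.0528], 0.8)]
scene paddle_toe lm [([0.7203, 0.0188, 0.0437], 0.78)]
scene bed lm [([0.6904, 0.0167, 0.0443], 0.96), ([0.7672, -0.2535, 0.0003], 0.65)]
scene back_stop lm [([0.7195, 0.0174, 0.0464], 0.96)]
top paddle_handle lm []
top paddle_toe lm [([0.7177, 0.0121, 0.0454], 0.43)]
top bed lm [([0.694, 0.0201, 0.0472], 0.89)]
top back_stop lm [([0.7216, 0.0152, 0.0474], 0.87)]
scene paddle_handle lm []
scene paddle_toe lm [([0.7228, 0.0191, 0.0434], 0.77), ([0.7606, 0.2328, -0.0014], 0.46)]
scene bed lm [([0.6915, 0.0139, 0.0478], 0.65)]
scene back_stop lm [([0.7161, 0.0175, 0.0455], 0.77)]
top paddle_handle lm []
top paddle_toe lm [([0.718, 0.0144, 0.0461], 0.62)]
top bed lm [([0.693, 0.0221, 0.0488], 0.77)]
top back_stop lm [([0.7208, 0.013, 0.0459], 0.57), ([0.6928, 0.0217, 0.0465], 0.38)]
```

View pics/t4c.png

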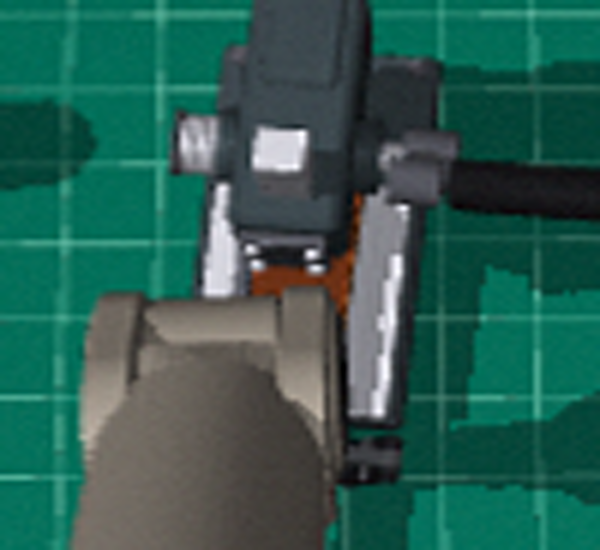

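View pics/s4c.png

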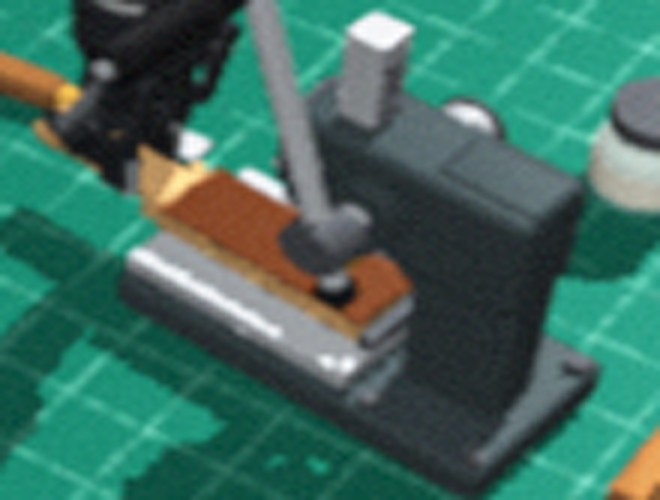

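Scene crop: the leather blade lies flat and parallel to the bed edge, with its toe corner (360,335) at the stop. The toe agrees with the back stop to within about 1.5 mm. I make one more push sideways to feel the rail, then square off.

```bash
python3 -m jog '{"twist":[[0,0,0],[0,0,0],[0,0,0]],"travel":[[0,0.0015,0],[0,0,0],[0,0,0]],"fingers":[0.01,0.01,0.01]}'
python3 -m jog '{"twist":[[0,0,0],[0,0,0],[0,0,0]],"travel":[[0,0.0015,0],[0,0,0],[0,0,0]],"fingers":[0.01,0.01,0.01]}'
```

```text
clock: 14.23
tool_pos: [0.5503, 0.0351, 0.0509]
eef_rot: [-0.001, 0.049, 0.999, -0.001]
ft_force: [-6.1, -4.9, -1.1]
opening: 0.0259
clock: 14.48
tool_pos: [0.5503, 0.0355, 0.0509]
eef_rot: [-0.001, 0.049, 0.999, -0.001]
ft_force: [-5.9, -4.9, -0.6]
opening: 0.0264
```

```bash
python3 -m jog '{"twist":[[0,0,0],[0,0,0],[0,0,0],[0,0,0],[0,0,0],[0,0,0],[0,0,0]],"travel":[[-0.001,-0.0025,-0.001],[0,0,0],[0,0,0],[0,0,0],[0,0,0],[0,0,0],[0,0,0]],"fingers":[0.01,0.01,0.026,0.045,0.06,0.06,0.06]}'
python3 -m jog '{"twist":[[0,0,0],[0,0,0],[0,0,0],[0,0,0],[0,0,0],[0,0,0],[0,0,0]],"travel":[[0,0,0.005],[0,0,0.015],[-0.01,0,0.025],[-0.01,0,0.035],[0,0,0.04],[0,0,0.04],[0,0,0]],"fingers":[0.06,0.06,0.06,0.06,0.06,0.06,0.06]}'
python3 - <<'E'
from h import *
for c in('scene','top','wrist','scene','top'): p=look(c,'s5' if c=='scene' else 'w5' if c=='wrist' else None,['paddle_handle','paddle_toe','bed','back_stop','grip','lever_pivot'])
a=cv2.imread('pics/w5.png');b=cv2.imread('pics/s5.png')
cv2.imwrite('pics/m5.png',np.hstack([cv2.resize(a,(400,300)),cv2.resize(b[180:280,260:393],(400,300),interpolation=cv2.INTER_CUBIC)]))
E
```

```text
clock: 15.07
tool_pos: [0.5519, 0.0368, 0.0509]
eef_rot: [0.001, 0.047, 0.999, 0.0]
ft_force: [0.3, -0.3, 0.2]
opening: 0.0596
clock: 15.65
tool_pos: [0.5351, 0.0365, 0.2187]
eef_rot: [0.007, 0.048, 0.999, 0.002]
ft_force: [1.7, -0.2, -0.4]
opening: 0.0603
scene paddle_handle lm [([0.5337, 0.0363, 0.0546], 0.93)]
scene paddle_toe lm [([0.7206, 0.0176, 0.0445], 0.74)]
scene bed lm [([0.6903, 0.016, 0.0484], 0.81)]
scene back_stop lm [([0.7166, 0.0178, 0.0467], 0.68), ([0.6439, -0.4438, 0.0007], 0.57)]
scene grip lm [([0.6521, -0.0945, 0.347], 0.71), ([0.759, 0.229, -0.0041], 0.48)]
scene lever_pivot lm [([0.7072, -0.0961, 0.1724], 0.55)]
top paddle_handle lm []
top paddle_toe lm [([0.7194, 0.0133, 0.0445], 0.55)]
top bed lm [([0.6903, 0.0189, 0.0484], 0.81)]
top back_stop lm [([0.7258, 0.0139, 0.0455], 0.94), ([0.6414, -0.4476, -0.0011], 0.62)]
top grip lm [([0.646, -0.094, 0.3416], 0.7), ([0.6412, -0.4463, 0.0003], 0.35)]
top lever_pivot lm [([0.717, 0.0139, 0.0449], 0.33)]
wrist paddle_handle lm [([0.532, 0.0372, 0.0498], 0.68)]
wrist paddle_toe lm [([0.7241, 0.0171, 0.0477], 0.64)]
wrist bed lm []
wrist back_stop lm []
wrist grip lm []
wrist lever_pivot lm []
scene paddle_handle lm [([0.5342, 0.0356, 0.055], 0.94)]
scene paddle_toe lm [([0.7211, 0.0234, 0.0457], 0.75)]
scene bed lm [([0.6892, 0.0172, 0.0486], 0.74), ([0.5326, 0.0346, 0.0554], 0.37)]
scene back_stop lm [([0.7176, 0.0169, 0.0463], 0.94), ([0.7598, 0.2292, -0.0022], 0.38)]
scene grip lm [([0.6516, -0.0948, 0.3481], 0.72), ([0.5306, 0.0386, 0.052], 0.2)]
scene lever_pivot lm [([0.7034, -0.0981, 0.1704], 0.72)]
top paddle_handle lm [([0.6479, -0.0906, 0.343], 0.47)]
top paddle_toe lm [([0.7214, 0.0131, 0.0454], 0.41)]
top bed lm [([0.6935, 0.0201, 0.0484], 0.65)]
top back_stop lm [([0.7238, 0.0143, 0.0486], 0.92)]
top grip lm [([0.6459, -0.0937, 0.3418], 0.74)]
top lever_pivot lm []
```

View pics/m5.png

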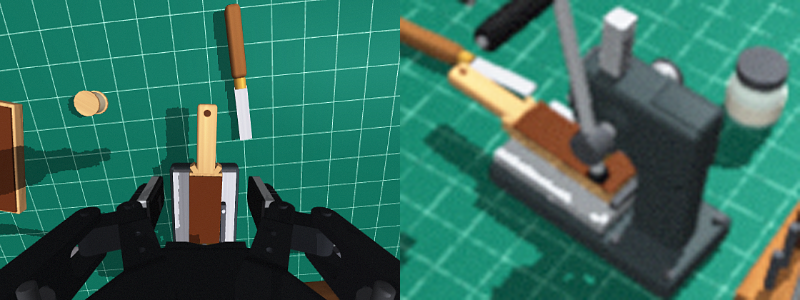

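The paddle is seated: in the wrist view the blade is against the rail, and in the scene view its toe is at the stop. Next is the lever, but first I check the wrist joint to choose the turn direction.

```bash
python3 -m jog '{"twist":[[0,0,0],[0,0,0],[0,0,0],[0,0,0],[0,0,0],[0,0,0],[0,0,0]],"travel":[[0,0,0.03],[0,0,0.035],[0,0,0.035],[0,0,0.035],[0,0,0.035],[0,0,0.015],[0,0,0]],"fingers":[0.085,0.085,0.085,0.085,0.085,0.085,0.085]}'
python3 -c "
from h import *
print(env.get_state()['joints'].round(2))"
```

```text
clock: 17.98
tool_pos: [0.5322, 0.0362, 0.3999]
eef_rot: [0.004, 0.047, 0.999, 0.001]
ft_force: [-0.3, -0.4, -0.3]
opening: 0.0848
[-0.41  0.11  0.25  1.67 -0.03  1.35  1.32]
```

```bash
python3 -m jog '{"twist":[[0,0,-0.12],[0,0,-0.12],[0,0,-0.12],[0,0,-0.12],[0,0,-0.12],[0,0,-0.12],[0,0,-0.12],[0,0,-0.12],[0,0,-0.12],[0,0,-0.12]],"travel":[[0.012,-0.0143,0],[0.012,-0.0143,0],[0.012,-0.0143,0],[0.012,-0.0143,0],[0.012,-0.0143,0],[0.012,-0.0143,0],[0.012,-0.0143,0],[0.012,-0.0143,0],[0.012,-0.0143,0],[0.01,-0.0143,0]],"fingers":[0.085,0.085,0.085,0.085,0.085,0.085,0.085,0.085,0.085,0.085]}'
python3 -m jog '{"twist":[[0,0,-0.12],[0,0,-0.12],[0,0,-0.12],[0,0,-0.011],[0,0,0],[0,0,0]],"travel":[[0,0,0],[0,0,0],[0,0,0],[0,0,0],[0,0,0],[0,0,0]],"fingers":[0.085,0.085,0.085,0.085,0.085,0.085]}'
python3 - <<'E'
from h import *
print(env.get_state()['joints'].round(2))
for c in('scene','top','wrist'): p=look(c,'w6' if c=='wrist' else None,['grip','lever_pivot','paddle_toe'])
E
```

```text
clock: 18.82
tool_pos: [0.6488, -0.1074, 0.3938]
eef_rot: [-0.001, 0.605, 0.796, -0.001]
ft_force: [0.8, -1.1, -0.1]
opening: 0.0847
clock: 19.32
tool_pos: [0.6483, -0.1067, 0.3947]
eef_rot: [-0.0, 0.739, 0.674, -0.0]
ft_force: [0.5, 0.0, -0.1]
opening: 0.0849
[-0.33  0.39  0.58  1.4  -0.21  1.41  0.15]
scene grip lm [([0.6506, -0.0948, 0.3466], 0.79), ([0.7068, -0.0954, 0.172], 0.32)]
scene lever_pivot lm [([0.7058, -0.0985, 0.1734], 0.86), ([0.466, -0.136, 0.0013], 0.25)]
scene paddle_toe lm [([0.7208, 0.0201, 0.0434], 0.69)]
top grip lm [([0.6434, -0.4445, -0.0001], 0.43)]
top lever_pivot lm [([0.5307, 0.0356, 0.0562], 0.26)]
top paddle_toe lm [([0.7192, 0.0122, 0.0434], 0.85)]
wrist grip lm [([0.6504, -0.0925, 0.3426], 0.58)]
wrist lever_pivot lm []
wrist paddle_toe lm []
```

View pics/w6.png

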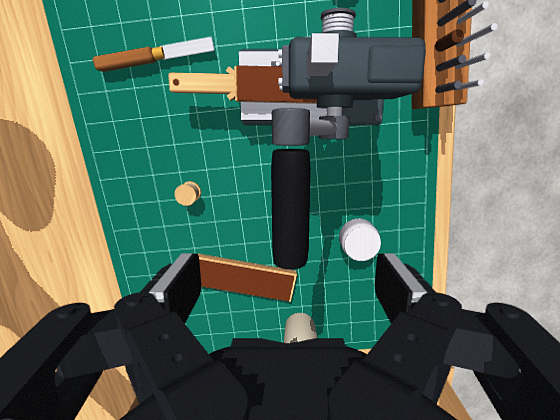

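The bar stands centred between the open fingers (columns 272–309, finger midpoint about 290). I descend and grasp.

```bash
python3 -m jog '{"twist":[[0,0,0],[0,0,0],[0,0,0],[0,0,0],[0,0,0],[0,0,0],[0,0,0]],"travel":[[0.002,0,-0.01],[0,0,-0.018],[0,0,-0.018],[0,0,-0.018],[0,0,-0.01],[0,0,-0.003],[0,0,0]],"fingers":[0.085,0.085,0.085,0.085,0.085,0.085,0.085]}'
python3 -m jog '{"twist":[[0,0,0],[0,0,0],[0,0,0],[0,0,0],[0,0,0],[0,0,0],[0,0,0],[0,0,0]],"travel":[[0,0,0],[0,0,0],[0,0,0],[0,0,0],[0,0,0],[0,0,0],[0,0,0],[0,0,0]],"fingers":[0.02,0.01,0.01,0.01,0.01,0.01,0.01,0.01]}'
```

```text
clock: 20.5
tool_pos: [0.6501, -0.1068, 0.3174]
eef_rot: [-0.001, 0.74, 0.673, -0.001]
ft_force: [-0.8, 0.2, -0.3]
opening: 0.0847
clock: 21.17
tool_pos: [0.6504, -0.107, 0.3189]
eef_rot: [0.0, 0.74, 0.673, 0.0]
ft_force: [-3.2, 1.7, 4.8]
opening: 0.0245
```

```bash
python3 -c "
import numpy as np
t=0.30+np.array([0,.03,.08]+[.08+.06*i for i in range(1,17)]);F=np.array([-.9957,.0924,0]);P=.18*(np.outer(np.sin(t),F)+np.outer(np.cos(t),[0,0,1]))
print((t-.3).round(2).tolist());print(np.diff(P,axis=0).round(4).tolist())"
```

```text
[0.0, 0.03, 0.08, 0.14, 0.2, 0.26, 0.32, 0.38, 0.44, 0.5, 0.56, 0.62, 0.68, 0.74, 0.8, 0.86, 0.92, 0.98, 1.04]
[[-0.0051, 0.0005, -0.0017], [-0.0084, 0.0008, -0.0031], [-0.0099, 0.0009, -0.0043], [-0.0096, 0.0009, -0.0049], [-0.0093, 0.0009, -0.0055], [-0.0089, 0.0008, -0.006], [-0.0086, 0.0008, -0.0065], [-0.0082, 0.0008, -0.007], [-0.0077, 0.0007, -0.0075], [-0.0073, 0.0007, -0.008], [-0.0068, 0.0006, -0.0084], [-0.0063, 0.0006, -0.0088], [-0.0057, 0.0005, -0.0091], [-0.0052, 0.0005, -0.0095], [-0.0046, 0.0004, -0.0098], [-0.004, 0.0004, -0.01], [-0.0034, 0.0003, -0.0102], [-0.0028, 0.0003, -0.0104]]
```

```bash
python3 -m jog '{"twist":[[0,0,0],[0,0,0],[0,0,0],[0,0,0],[0,0,0],[0,0,0],[0,0,0]],"travel":[[-0.0051,0.0005,-0.0017],[-0.0084,0.0008,-0.0031],[-0.0099,0.0009,-0.0043],[-0.0096,0.0009,-0.0049],[-0.0093,0.0009,-0.0055],[-0.0089,0.0008,-0.006],[0,0,0]],"fingers":[0.01,0.01,0.01,0.01,0.01,0.01,0.01]}'
python3 -m jog '{"twist":[[0,0,0],[0,0,0],[0,0,0],[0,0,0],[0,0,0],[0,0,0],[0,0,0]],"travel":[[-0.0086,0.0008,-0.0065],[-0.0082,0.0008,-0.007],[-0.0077,0.0007,-0.0075],[-0.0073,0.0007,-0.008],[-0.0068,0.0006,-0.0084],[-0.0063,0.0006,-0.0088],[0,0,0]],"fingers":[0.01,0.01,0.01,0.01,0.01,0.01,0.01]}'
python3 - <<'E'
from h import *
s=env.get_state();print(s['ft_force'],s['joints'].round(2))
look('scene',None,['grip','paddle_toe','paddle_handle']);look('top',None,['paddle_toe','grip'])
E
```

```text
clock: 21.75
tool_pos: [0.5979, -0.102, 0.2926]
eef_rot: [-0.001, 0.74, 0.673, 0.0]
ft_force: [-2.4, -0.1, 6.7]
opening: 0.0241
clock: 22.33
tool_pos: [0.5533, -0.0978, 0.2456]
eef_rot: [-0.001, 0.74, 0.673, -0.001]
ft_force: [-2.5, 0.5, 4.9]
opening: 0.0244
[-2.5278149   0.53250737  4.90676927] [-0.39  0.3   0.56  1.84 -0.18  1.05  0.15]
scene grip lm [([0.645, -0.447, -0.0001], 0.75), ([0.5566, -0.0862, 0.2718], 0.71)]
scene paddle_toe lm [([0.7222, 0.0227, 0.0419], 0.63)]
scene paddle_handle lm [([0.5324, 0.0371, 0.0519], 0.66), ([0.7199, 0.0157, 0.0485], 0.2)]
top paddle_toe lm [([0.7192, 0.0154, 0.0446], 0.82), ([0.642, -0.4427, 0.0017], 0.37)]
top grip lm []
```

```bash
python3 -m jog '{"twist":[[0,0,0],[0,0,0],[0,0,0],[0,0,0],[0,0,0],[0,0,0],[0,0,0],[0,0,0]],"travel":[[-0.0057,0.0005,-0.0091],[-0.0052,0.0005,-0.0095],[-0.0046,0.0004,-0.0098],[-0.004,0.0004,-0.01],[-0.0034,0.0003,-0.0102],[-0.0028,0.0003,-0.0104],[0,0,0],[0,0,0]],"fingers":[0.01,0.01,0.01,0.01,0.01,0.01,0.01,0.01]}'
python3 -m jog '{"twist":[[0,0,0],[0,0,0],[0,0,0]],"travel":[[-0.0012,0.0001,-0.006],[0,0,0],[0,0,0]],"fingers":[0.01,0.01,0.01]}'
python3 -m jog '{"twist":[[0,0,0],[0,0,0],[0,0,0]],"travel":[[-0.0003,0,-0.002],[0,0,0],[0,0,0]],"fingers":[0.01,0.01,0.01]}'
```

```text
clock: 23.35
tool_pos: [0.5287, -0.0954, 0.1878]
eef_rot: [-0.0, 0.74, 0.673, -0.0]
ft_force: [-5.3, 0.7, 4.3]
opening: 0.0247
clock: 23.6
tool_pos: [0.5274, -0.0953, 0.1821]
eef_rot: [-0.0, 0.74, 0.673, -0.0]
ft_force: [-5.6, 1.5, 3.5]
opening: 0.0242
clock: 23.85
tool_pos: [0.5271, -0.0953, 0.1801]
eef_rot: [-0.0, 0.74, 0.673, -0.0]
ft_force: [-4.7, 2.0, 3.5]
opening: 0.0241
```

```bash
for i in 1; do python3 -m jog '{"twist":[[0,0,0],[0,0,0],[0,0,0]],"travel":[[-0.001,0,-0.002],[0,0,0],[0,0,0]],"fingers":[0.01,0.01,0.01]}'; done
python3 -m jog '{"twist":[[0,0,0],[0,0,0],[0,0,0]],"travel":[[-0.0005,0,-0.002],[0,0,0],[0,0,0]],"fingers":[0.01,0.01,0.01]}'
```

```text
clock: 24.1
tool_pos: [0.5269, -0.0953, 0.1786]
eef_rot: [0.0, 0.74, 0.673, 0.001]
ft_force: [-4.6, 1.8, 7.1]
opening: 0.0243
clock: 24.35
tool_pos: [0.5267, -0.0953, 0.1772]
eef_rot: [0.0, 0.74, 0.673, 0.001]
ft_force: [-6.3, 2.9, 12.7]
opening: 0.0243
```

```bash
python3 -m jog '{"twist":[[0,0,0],[0,0,0],[0,0,0],[0,0,0]],"travel":[[0,0,-0.001],[0,0,0],[0,0,0],[0,0,0]],"fingers":[0.01,0.01,0.01,0.01]}'
python3 -m jog '{"twist":[[0,0,0],[0,0,0],[0,0,0],[0,0,0],[0,0,0],[0,0,0]],"travel":[[0,0,0],[0,0,0],[0,0,0],[0,0,0],[0,0,0],[0,0,0]],"fingers":[0.01,0.01,0.01,0.01,0.01,0.01]}'
python3 - <<'E'
from h import *
F=[]
for i in range(3):
  for c in('scene','top'): look(c,'s7' if c=='scene' else None,['paddle_toe','paddle_handle','grip','back_stop'] if i==0 else []); s=env.get_state(); F.append(s['ft_force'])
print(np.round(F,1),s['tool_pos'],np.abs(s['qd']).max())
b=cv2.imread('pics/s7.png');cv2.imwrite('pics/s7c.png',cv2.resize(b[170:290,250:400],(750,600),interpolation=cv2.INTER_CUBIC))
E
```

```text
clock: 24.68
tool_pos: [0.5267, -0.0953, 0.1766]
eef_rot: [0.0, 0.74, 0.673, 0.001]
ft_force: [-7.4, 2.4, 15.6]
opening: 0.0242
clock: 25.18
tool_pos: [0.5266, -0.0953, 0.1766]
eef_rot: [0.0, 0.74, 0.673, 0.001]
ft_force: [-7.8, 3.3, 15.6]
opening: 0.0243
scene paddle_toe lm [([0.7195, 0.018, 0.0431], 0.59)]
scene paddle_handle lm [([0.5316, 0.0364, 0.0536], 0.81)]
scene grip lm []
scene back_stop lm [([0.7151, 0.0155, 0.0462], 0.83)]
top paddle_toe lm [([0.72, 0.0146, 0.0449], 0.55)]
top paddle_handle lm [([0.5296, 0.0342, 0.0563], 0.85), ([0.7692, -0.2495, -0.0007], 0.43)]
top grip lm [([0.5292, 0.0357, 0.0528], 0.64)]
top back_stop lm [([0.7227, 0.0139, 0.0474], 0.64), ([0.5378, -0.3185, -0.0016], 0.31)]
[[-6.7  3.  15.4]
 [-7.7  3.3 16.4]
 [-7.5  2.4 16.9]
 [-8.3  2.6 15.8]
 [-7.5  2.7 15.7]
 [-8.6  2.1 16.4]] [ 0.52668094 -0.09527479  0.17659176] 0.0014644983587585312
```

View pics/s7c.png

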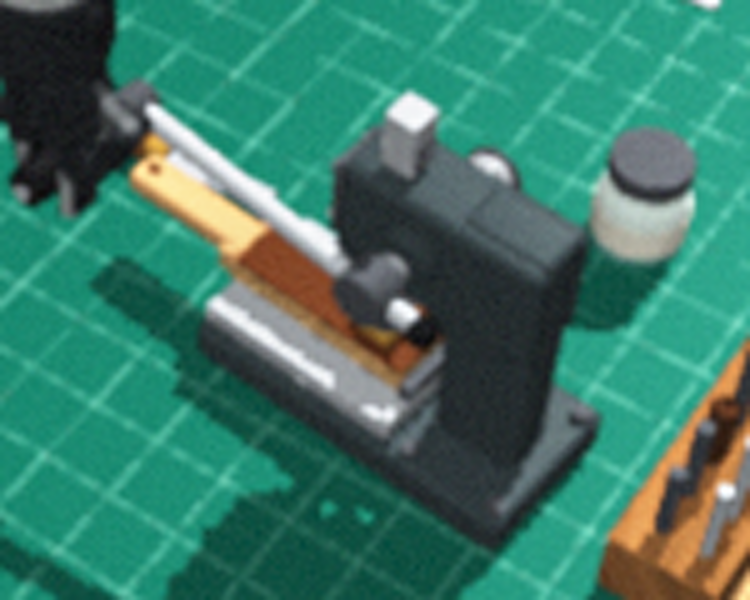

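The lever is down, the stamp is on the leather, and the paddle is still seated. The pull is steady at about 15–16 N, so I hand in.

```bash
python3 -c "
from h import *
print(env.hand_in()); print(env.get_state()['ft_force'].round(1))"
```

```text
the job is handed in; nothing more can be done
None
the job is handed in; nothing more can be done
```

The paddle is on the press bed and the stamp is pressing on its leather. I handed in at about 25.5 s with the robot still holding the lever; the hand-in gives no verdict.

- **Paddle:** I gripped it by the handle and slid it in until I felt the back stop (about 14 N) and the rail (about 5 N), then let go. Before and after the lever pull, the networks put its toe within about 4 mm of the back stop lengthwise. Sideways it was mostly within 3 mm. One reading before the pull was 6 mm off and was not repeated. The pictures showed it flat and square with its handle to the front.
- **Lever:** I gripped the bar and pulled it along its arc. The vertical force began to rise at about 1.09 rad, as expected.
- **Last check:** the vertical force held steady at 15.4–16.9 N, which is about 14 N along the arc. About 8 N also pulled along the lever itself, away from the pivot. The arm was still, and the last picture showed the stamp on the leather.
- **Not measured:** I judged the stamp force only from the pull at the grip.
- **Disagreements:** the scene and top cameras differed by up to about 7 mm on the back stop. I settled the seating mainly by the contacts I felt. At the end neither camera found the grip (the top camera's only hit was on the paddle's handle), so I worked out the lever angle from the tool position.
- **Other things on the bench:** I did not measure them again at the end. The arm never went near them, and the pictures showed nothing moved.

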